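# Fit the probe horn carriage on the curved measuring rail and close the keeper

## Robot

A 6-joint arm with a two-finger parallel gripper is mounted at the origin on the work surface; the furniture and walls round the work are solid. World frame = base frame: x ahead of the robot, y to its left, z up, the work surface at z = 0. Lengths are in m, angles in rad, forces in N, time in s.
With the tool pointing down it reaches from about 0.25 to 0.775 m from the base axis. Payload 8.9 kg.
Tool frame: the origin (TCP) lies midway between the tips of the shut fingers; the grasp point (between the pads) lies 19 mm behind it (arm.pinch_z is the distance from the TCP to the grasp point, in m); z points along the fingers, y is the direction in which the jaws open and shut (so a half turn about z gives the same grasp; the last joint's range is limited). The gripper opens to 85 mm and grips with 20 to 120 N. Pads are 22 mm wide; open, the fingers measure 114 mm over their backs; the gripper's body (76 mm by 85 mm) begins 54 mm behind the grasp point. The pads swing forward as they close: fully open they stand 13 mm farther back than shut.
Start: joints at [0.975, 0.291, -0.153, 1.127, 0, 1.431], TCP at [0.232, 0.471, 0.231] pointing down, gripper open.
Joint ranges: [-2.52, 2.52], [-0.91, 1.74], [-1.3, 1.37], [-1.96, 2.02], [-1.52, 1.47], [-3.14, 3.14]. Speed limits (rad/s): [2.22, 2.22, 2.79, 3.14, 3.14, 3.14].

## Interface

Orientations are given as a unit quaternion [w, x, y, z].
In Python, from rig import arm, snapshot, calibration, find_in, outline_of gives the robot as it stands.
- The arm moves only by the tool apply_moves, never from a script. Its arguments are lists of equal length, an entry for each row: "slide": the shift along the tool's x, y, z in cm, a list of three; "rotation": the turn, a rotation vector about the tool's x, y, z in rad, a list of three. In form: {"slide": [[dx, dy, dz], ...], "rotation": [[ax, ay, az], ...]}. A call has 1 to 10 rows; each row is the pose to reach, as a shift and turn from the pose commanded when the call began, along the tool's axes at that moment; what a row does not reach only later rows make up. A row lasts 1/12 s, in which the tool goes at most 41.7 mm and 7.16 degrees, less where a joint would pass 70% of its speed; a pose out of reach is approached as far as the arm can. A call with a gripper value outside its range is refused whole. "hand" is the closure, from 0 (fully open) to 1 (shut), set as the call begins (left out, the last holds). The fingers move at their own pace and stop on an object; the grip force is fixed at half the most. Time passes only in rows, so rows that repeat a pose let the fingers close. It gives the time, the measured TCP pose, the force and the opening at its end, in the units of the state.
- arm.get_state(): the state, without advancing time (a new reading comes with each control period).
- snapshot(name): name is "scene" or "side" or "wrist"; returns the picture (384x512x3 uint8, blue, green, red); there is no depth.
- calibration(name): a dict with "mtx" (3x3 intrinsics, pixels), "R" (3x3) and "t" (3): a world point X has camera coordinates R X + t. Camera axes: x right, y down, z forward; pixel columns grow to the right and rows downward; lengths in m; the calibration is good to about 2 mm. A picture is of the moment at which its call begins: read the wrist's pose just before it. calibration takes no time and is no camera call; for the wrist camera it gives the pose at the moment of the call.
- arm.close_job(): hands the job in, once; it reports no verdict.
Trained networks look in the newest picture that a camera, given by its name, has taken for a name from the list of things; names that differ only in an ending like _2 or _b are one class to them, and where a whole thing is asked for, a point or a joint stands for the part that bears it (a point fixed in the world has none). Each returns a list of dicts, best first, with "score" (0 to 1); they miss things now and then, are a little off and sometimes report something else, mostly with a low value. They report only what shows in the picture. A call takes as long as a camera call. They do not tell look-alikes from the thing itself.
- find_in(name, camera): "centre" ([x, y, z] in m, in the coordinates of the camera as it stood for that picture, good to about 4 mm: the middle of the surface that is visible of it).
- outline_of(name, camera): "pixels" (384x512 bool, what is visible of it).
The state is a dict: "time": time; "joint_positions": joint angles; "qvel": joint speeds; "joint_efforts": joint torques, N m; "tool_pos": TCP position; "tool_rot": TCP orientation; "ft_force": force on the tool from outside, world axes, zero at the start; "moment": the same for the moment, N m; "width": finger opening in m.
Only numpy, scipy, OpenCV 4.12 (cv2) and the standard library are available. Lean on these libraries where they do the work, as an engineer would, in place of code of your own. Each camera call takes 0.05 s, during which the arm holds its last target. There are 200 camera calls.

## Task

Thread the loose probe-horn carriage over the free, tapered end of the curved guide rod with its horn facing the test antenna, and slide it round the bend until it sits fully against the red stop collar. Swing the keeper bar out of the way first if it hinders you, and when the carriage is home push the bar about its pin back to its stop, so that it closes the rod's end. Leave the test antenna and the other things on the bench where they are.

Things in the scene. Friction and masses are not known exactly. Their poses are not given: they have to be found in the camera images.
- rail_stand: fixed stand (dark perforated plate on rubber feet) that carries the curved steel rod (16 mm diameter). Origin: the rod's centre of curvature, at bench level under the turntable, z up. The rod's axis lies level at z = 160 mm on a circle of radius 180 mm about the origin, from -52 deg (clamp post) to +42 deg, counted counterclockwise from the stand's x axis. Plate top at 26 mm
- rail_nose (a point): point of the rod's tapered free end, on its axis, 160 mm above the bench (axes as rail_stand). From the rod's 42 deg point the nose goes 22 mm straight on along the tangent (direction 132 deg in the stand's frame) and tapers from 16 to 7 mm. The rod is free in the air from the red collar to here
- stop_collar: red stop collar, 33 mm diameter, 10 mm thick, fixed on the rod at -43 deg; origin at its centre on the rod axis; its x points radially outward, its y along the rod towards the free end, z up. With the carriage home, the bore's centre lies 25 mm from this origin along +y (-35 deg on the arc)
- keeper (a joint): angle of the keeper bar about its upright pin, rad: 0 = closed, against its brass stop pin, the bar crossing 5 mm in front of the rod's nose at right angles to it; grows to 1.75 as the free end swings away from the rod (clockwise from above). From about 1.5 on the way to the nose is free. It stays where it is left; moving it takes about 1 N at the knob
- keeper_pin (a point): top of the keeper's pin, 174 mm above the bench, on a 24 mm post: 78 mm radially outward of the rod axis and 36 mm past the 42 deg point along the tangent. The aluminium bar (150 mm long, 18 mm wide, 8 mm thick) turns about it at the height of the rod axis
- keeper_knob (a point): middle of the upright orange knob (18 mm diameter, from z = 164 to 204 mm) near the bar's free end, 132 mm from the pin; this point is at z = 184 mm. It turns with the bar: its +x axis points from the knob to the pin
- carriage_grip (a point): grip tab of the loose probe carriage (0.3 to 0.6 kg, 142 mm tall, standing on a 66 x 42 mm foot): point 120 mm above its underside, straight above the bore's middle. The black tab is 20 mm thick (x), 40 mm wide (y), 94 to 142 mm above the underside. z up; the brass horn points to -x and reaches to x = -62 mm; a connector reaches to x = +49 mm
- carriage_bore (a point): middle of the carriage's bore, 42 mm below carriage_grip (78 mm above the underside): a 21 mm round through-hole along the carriage's y in a blue bush 38 mm across and 36 mm long. On the rod the carriage hangs upright by itself, 2 to 3 mm below the rod's axis
- carriage_horn (a point): middle of the horn's mouth, 60 mm towards the carriage's -x from the bore's middle
- test_antenna: four-sided green array tower, 69 x 64 x 80 mm, loose on the black turntable (top at 64 mm) at the rod's centre of curvature; origin under it. Do not disturb
- slate_post: slate-blue square post 28 x 28 x 180 mm, standing loose; origin under it. Obstacle, leave it standing
- solder_spool: solder spool, 54 mm diameter, 40 mm tall, loose; origin under it. Leave alone
- gold_module: gold box with a black knob, 56 x 85 x 35 mm, loose; origin under it. Leave alone
- disc_aerial: copper discs on a rod, 142 mm long, 73 mm tall, lying loose to the right; origin under it. Leave alone
- foam_stack: perforated plates in four white foam blocks, 140 x 143 x 50 mm, loose to the left; origin under it. Leave alone
- attenuator: black finned coaxial attenuator, 58 mm long, 20 mm thick, lying loose on the stand's plate under the rod; origin under it. Leave alone
- screwdriver: red-handled screwdriver, 168 mm long, 25 mm thick, lying loose in front on the left; origin under it. Leave alone
- marker_pen: white marker pen with black cap, 135 mm long, 18 mm thick, lying loose to the right; origin under it. Leave alone
Not all that is in view belongs to the job. What is shaped like the part that bears carriage_grip but pink is not meant.

How it is judged:
By the outcome, as a careful person would: the job done as asked, in the order asked, and still so for the second after the job is handed in, with the robot touching nothing.
It also fails if it takes over 72 s, if anything falls off the work surface, if the arm or the gripper's body presses on something with over 40 N, if the wrist force passes 120 N, or if a joint passes its speed limit or range.

## Working session

There is one attempt and no reset: what is moved stays moved. The work goes in short steps, Python scripts to look and compute and a tool call to move; the robot and the scene stay as the last step left them, time stands still between calls to the robot, and variables do not carry over. Pictures are saved under pics/ and viewed, about 8 in all and at most 12, crops included, and the job is handed in when it is done.

Besides the shell and the picture viewer there is one more tool, called after "Emit:" as name(argument=value, ...) on one line, values as JSON. apply_moves: Moves the arm, as the interface text tells. Its arguments: {"type":"object","properties":{"slide":{"type":"array","items":{"type":"array","items":{"type":"number"}}},"rotation":{"type":"array","items":{"type":"array","items":{"type":"number"}}},"hand":{"type":"number"}},"required":["slide","rotation"]}

```bash
ls; mkdir -p pics
python3 - <<'E'
from rig import arm, snapshot, calibration, find_in, outline_of
import cv2,numpy as np
s=arm.get_state();print(s)
for n in("scene","side"):
    cv2.imwrite(f"pics/{n}0.png",snapshot(n));c=calibration(n);print(n,c)
    R,t=np.array(c["R"]),np.array(c["t"])
    for o in ["rail_stand","stop_collar","keeper_knob","carriage_grip","test_antenna","slate_post","keeper"]:
        for d in find_in(o,n)[:3]:
            print(o,round(d["score"],2),np.round(R.T@(np.array(d["centre"])-t),3))
E
```

```text
pics
{'time': 0.0, 'joint_positions': array([ 9.74704680e-01,  2.91252862e-01, -1.54119221e-01,  1.12666122e+00,
        1.70967535e-05,  1.43149752e+00]), 'qvel': array([ 1.10367915e-03, -1.28679431e-03, -2.26564453e-04,  4.00110858e-05,
        1.96217180e-03, -3.82543987e-05]), 'joint_efforts': array([ 1.15057654e-03, -5.37145650e+01,  3.31371582e+01,  1.60801644e-02,
       -6.73146360e-05, -5.05631419e-06]), 'tool_pos': array([0.23131825, 0.47082986, 0.23074918]), 'tool_rot': array([-2.30302118e-04,  2.26415840e-01,  9.74030536e-01, -5.74074179e-04]), 'ft_force': array([-0.09200956, -0.009921  , -0.5143198 ]), 'moment': array([-0.03130454, -0.01577677,  0.00801477]), 'width': 0.08528087907444205}
scene {'mtx': array([[497.51936449,   0.        , 256.35462679],
       [  0.        , 497.51936449, 188.07986849],
       [  0.        ,   0.        ,   1.        ]]), 'R': array([[-0.86496551, -0.50163402,  0.01407058],
       [-0.36737052,  0.61385657, -0.69872671],
       [ 0.34186777, -0.60954361, -0.71525031]]), 't': array([0.4253835 , 0.27690894, 1.80593373])}
rail_stand 0.85 [ 0
[... 428 characters left out ...]
1.        ]]), 'R': array([[ 0.85880766, -0.51225034,  0.00699956],
       [-0.27111522, -0.46604331, -0.8421996 ],
       [ 0.43467913,  0.72138978, -0.53912043]]), 't': array([-0.44528049,  0.25038537,  1.18244797])}
rail_stand 0.78 [ 0.57  -0.202  0.032]
rail_stand 0.74 [0.549 0.081 0.167]
stop_collar 0.74 [0.34  0.4   0.034]
keeper_knob 0.69 [0.549 0.082 0.167]
keeper_knob 0.32 [ 0.57  -0.199  0.03 ]
carriage_grip 0.68 [0.338 0.114 0.052]
carriage_grip 0.65 [0.623 0.26  0.045]
carriage_grip 0.38 [ 0.57  -0.202  0.025]
test_antenna 0.81 [ 0.446 -0.189  0.112]
slate_post 0.64 [0.548 0.335 0.101]
keeper 0.62 [0.548 0.083 0.164]
keeper 0.43 [0.618 0.26  0.041]
keeper 0.41 [0.477 0.394 0.029]
```

Run:
```python
import cv2,numpy as np
a=cv2.imread("pics/scene0.png");b=cv2.imread("pics/side0.png")
cv2.imwrite("pics/a.png",cv2.resize(a,(800,600),interpolation=cv2.INTER_CUBIC));cv2.imwrite("pics/b.png",cv2.resize(b,(800,600),interpolation=cv2.INTER_CUBIC))
```

```text
(no output)
```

View pics/a.png

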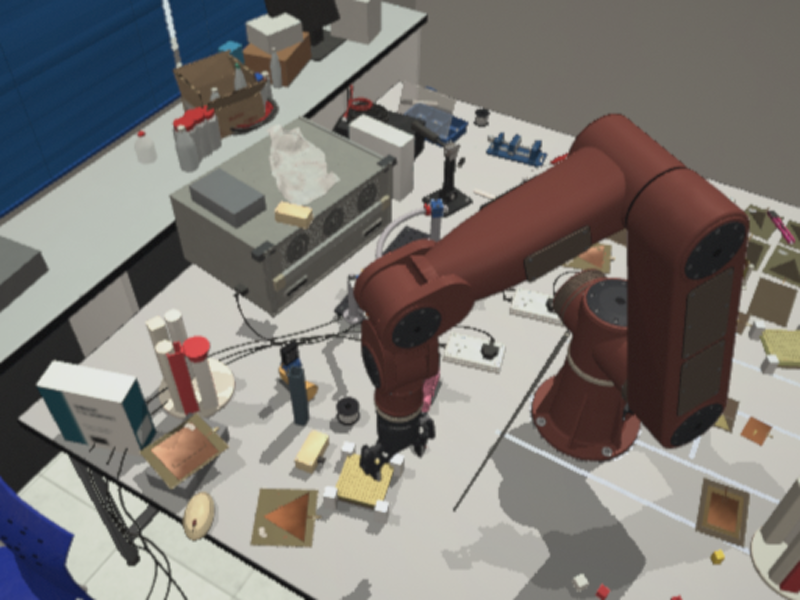

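View pics/b.png

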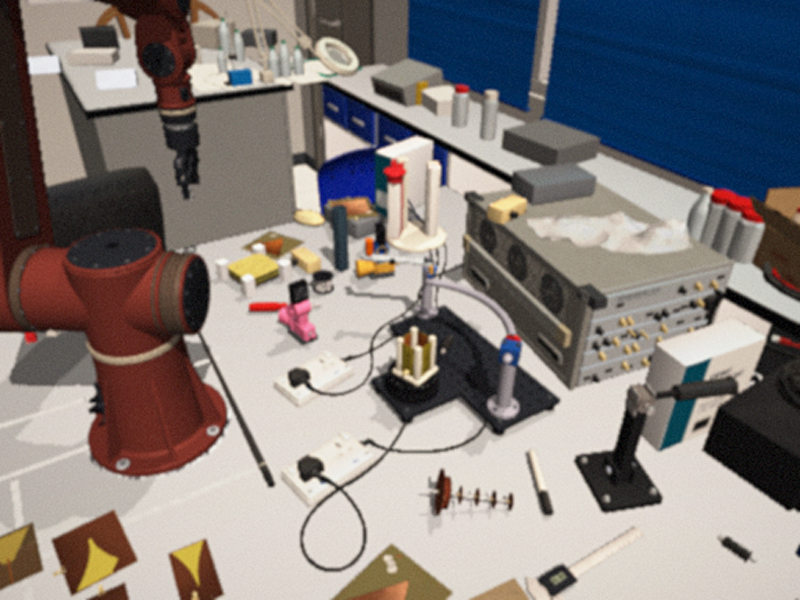

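Scene view: arm hides much; slate post at (297,390), a black tab with a brass horn just behind it at (290,360). Side view: pink decoy at (298,310), the black/blue/brass candidate at (380,255) beside the slate post (340,235); the rod runs from the collar (512,345) to the nose near (430,275).

Run:
```python
import cv2,numpy as np
b=cv2.imread("pics/side0.png")
c=b[115:275,170:370]
cv2.imwrite("pics/c.png",cv2.resize(c,(750,600),interpolation=cv2.INTER_CUBIC))
```

```text
(no output)
```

View pics/c.png

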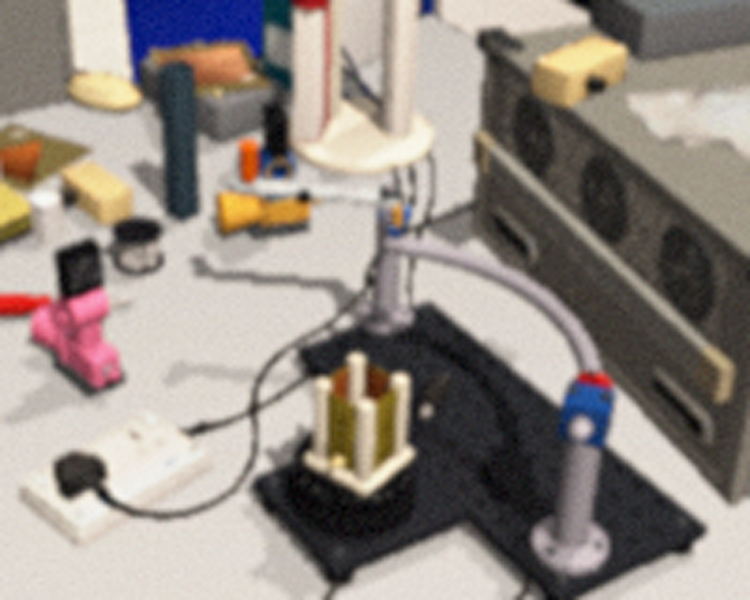

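The real carriage candidate is the black tab + blue bush at crop (275,140), partly behind the keeper bar (knob at (250,160), pin at (390,200)); the pink one at (75,310) is the decoy. Now I'll fit the stand and back-project.

```bash
cat > h.py <<'E'
from rig import arm, snapshot, calibration, find_in, outline_of
import cv2,numpy as np
def bp(cal,u,v,z):
    R,t,K=np.array(cal["R"]),np.array(cal["t"]),np.array(cal["mtx"])
    C=-R.T@t; d=R.T@np.linalg.inv(K)@np.array([u,v,1.0]); return C+d*(z-C[2])/d[2]
def pj(cal,P):
    R,t,K=np.array(cal["R"]),np.array(cal["t"]),np.array(cal["mtx"])
    q=(np.atleast_2d(P)@R.T+t)@K.T; return q[:,:2]/q[:,2:]
def rod(p,ang,dr=0,z=.16):   # p=x,y,yaw ; ang deg
    a=np.radians(ang)+p[2]; r=.18+dr
    return np.stack([p[0]+r*np.cos(a),p[1]+r*np.sin(a),np.full_like(a,z)],-1)
def stand(p,x,y,z):
    c,s=np.cos(p[2]),np.sin(p[2]); return np.array([p[0]+c*x-s*y,p[1]+s*x+c*y,z])
def feats(p):
    e=np.radians(42);r=np.array([np.cos(e),np.sin(e)]);t=np.array([-np.sin(e),np.cos(e)])
    n=.18*r+.022*t; k=.258*r+.036*t
    return stand(p,*n,.16),stand(p,*k,.174),stand(p,*k,.16)
E
python3 - <<'E'
from h import *
from scipy.optimize import least_squares
c=calibration("side")
o=lambda u,v:(170+u/3.75,115+v/3.75)
print("clamp base",bp(c,*o(570,545),.026),"turntable",bp(c,*o(358,478),.064),"pin",bp(c,*o(390,192),.174),"nose?",bp(c,*o(395,240),.16),"knob",bp(c,*o(250,160),.184),"tab top",bp(c,*o(275,102),.142), "knob@bench",bp(c,*o(240,212),.03))
for z in (.078,.12):print(bp(c,*o(275,125),z))
E
```

```text
clamp base [ 0.57011284 -0.30981358  0.026     ] turntable [ 0.44406375 -0.19398844  0.064     ] pin [0.60894643 0.01775694 0.174     ] nose? [ 0.58004469 -0.03513968  0.16      ] knob [0.51976345 0.11809444 0.184     ] tab top [0.64081849 0.28496784 0.142     ] knob@bench [0.5889498  0.27109345 0.03      ]
[0.67593062 0.34761454 0.078     ]
[0.63576873 0.27637088 0.12      ]
```

```bash
cat >> h.py <<'E'
from scipy.spatial.transform import Rotation as Ro
def tool():
    s=arm.get_state(); q=s["tool_rot"]; return np.array(s["tool_pos"]),Ro.from_quat([q[1],q[2],q[3],q[0]])
def to_move(pos,rot):
    p,r=tool(); return np.round(r.inv().apply(np.array(pos)-p)*100,2),np.round((r.inv()*rot).as_rotvec(),3)
def down(yaw): # tool z down, tool y axis along world angle yaw
    y=np.array([np.cos(yaw),np.sin(yaw),0]);z=np.array([0,0,-1.]);x=np.cross(y,z); return Ro.from_matrix(np.stack([x,y,z],1))
E
python3 - <<'E'
from h import *
from scipy.optimize import least_squares
c=calibration("side")
o=lambda u,v:(170+u/3.75,115+v/3.75)
a=np.radians(-52)
def f(p):
    P=[stand(p,.18*np.cos(a),.18*np.sin(a),.026),stand(p,0,0,.064),feats(p)[1],*rod(p,np.array([0.]))]
    M=np.array([o(570,545),o(358,478),o(390,192)]); r=(pj(c,P[:3])-M).ravel()
    arc=pj(c,rod(p,np.linspace(-40,42,60)))
    A=np.array([o(460,252),o(520,285),o(570,325),o(395,240)])
    d=[np.min(np.linalg.norm(arc-q,axis=1)) for q in A]
    return np.r_[r*.5,d]
s=least_squares(f,[.444,-.19,.1]);p=s.x;print(p,s.fun.round(2),feats(p))
im=cv2.imread("pics/side0.png")[115:275,170:370];im=cv2.resize(im,(750,600),interpolation=cv2.INTER_CUBIC)
dr=lambda P,col:[cv2.circle(im,tuple(int(v) for v in (q-[170,115])*3.75),2,col,-1) for q in pj(c,P)]
dr(rod(p,np.linspace(-52,42,40)),(0,255,0));dr(np.array(feats(p)),(255,0,255));dr(rod(p,np.array([-43.])),(0,255,255))
cv2.imwrite("pics/d.png",im)
w=calibration("wrist");P,r=tool();C=-w["R"].T@w["t"];print("cam in tool",r.inv().apply(C-P),"\n",r.inv().as_matrix()@w["R"].T, w["mtx"])
print(to_move([.45,.1,.42],down(0)))
E
```

```text
[ 0.45421398 -0.17299287  0.06693517] [ 0.26 -0.52 -0.43 -2.51 -1.65 -1.19  1.43  0.33  0.25  1.84] (array([ 0.56384319, -0.02854413,  0.16      ]), array([0.60814507, 0.03716236, 0.174     ]), array([0.60814507, 0.03716236, 0.16      ]))
cam in tool [ 0.06754674  0.00015015 -0.14285196] 
 [[ 8.59313502e-04 -9.64083141e-01 -2.65599246e-01]
 [ 9.99999491e-01  6.87937655e-04  7.38270052e-04]
 [-5.29037988e-04 -2.65599746e-01  9.64083241e-01]] [[288.48637946   0.         250.53162392]
 [  0.         288.48637946 190.37854385]
 [  0.           0.           1.        ]]
(array([-35.98, -23.68, -18.87]), array([-0.   , -0.   ,  1.114]))
```

View pics/d.png

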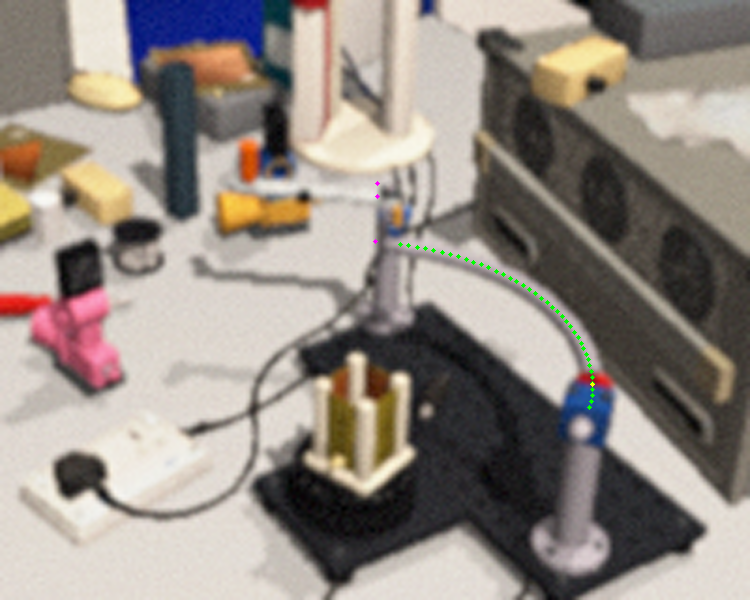

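Overlay fits to within a few mm (pin dot ~8 px left). Keeper already appears wide open (~1.65 rad). Go above for a wrist view.

Run:
```python
from h import *
print(to_move([.50,.10,.44],down(0)))
```

```text
(array([-40.46, -21.47, -20.87]), array([-0.   , -0.   ,  1.114]))
```

Emit:
apply_moves(slide=[[0, 0, -4], [-3, -2, -8], [-7, -4, -11], [-11, -6, -14], [-15, -8, -17], [-19, -10, -19], [-23, -12, -20.9], [-27, -14, -20.9], [-31, -16.5, -20.9], [-35, -18.5, -20.9]], rotation=[[0, 0, 0.1], [0, 0, 0.22], [0, 0, 0.34], [0, 0, 0.46], [0, 0, 0.58], [0, 0, 0.7], [0, 0, 0.82], [0, 0, 0.94], [0, 0, 1.05], [0, 0, 1.114]])

```text
time: 1.63
tool_pos: [0.4245, 0.2053, 0.4352]
tool_rot: [0.0, 0.709, 0.705, 0.001]
ft_force: [1.0, 1.4, -0.2]
width: 0.0853
```

Run:
```python
from h import *
print(to_move([.50,.10,.44],down(0)),arm.get_state()["joint_positions"])
```

```text
(array([-10.49,   7.61,  -0.47]), array([ 0.002, -0.001, -0.006])) [2.95271237e-01 1.63035552e-01 2.09594323e-01 1.61530418e+00
 4.29445119e-05 1.87177701e+00]
```

Emit:
apply_moves(slide=[[-3.5, 2.5, -0.5], [-6.5, 5, -0.5], [-10.5, 7.6, -0.5], [-10.5, 7.6, -0.5]], rotation=[[0, 0, 0], [0, 0, 0], [0, 0, 0], [0, 0, 0]])

```text
time: 1.97
tool_pos: [0.5024, 0.097, 0.4379]
tool_rot: [0.001, 0.709, 0.706, -0.001]
ft_force: [-0.2, 1.2, 0.6]
width: 0.0855
```

Run:
```python
from h import *
import pickle
c=calibration("wrist");im=snapshot("wrist");cv2.imwrite("pics/w1r.png",im);pickle.dump(c,open("w1.pkl","wb"))
cv2.imwrite("pics/w1.png",cv2.resize(im,(800,600),interpolation=cv2.INTER_CUBIC))
R,t=c["R"],c["t"]
for o in ["stop_collar","keeper_knob","carriage_grip","carriage_bore","carriage_horn","test_antenna","slate_post","keeper_pin"]:
    for d in find_in(o,"wrist")[:3]:
        X=R.T@(np.array(d["centre"])-t);print(o,round(d["score"],2),np.round(X,3),pj(c,X).round())
```

```text
keeper_knob 0.65 [0.553 0.084 0.168] [[285. 168.]]
carriage_grip 0.89 [0.349 0.133 0.044] [[167. 129.]]
carriage_grip 0.88 [0.622 0.271 0.048] [[321.  45.]]
carriage_bore 0.92 [0.617 0.271 0.048] [[318.  45.]]
carriage_bore 0.65 [0.351 0.134 0.04 ] [[168. 128.]]
carriage_horn 0.65 [0.618 0.272 0.049] [[319.  44.]]
carriage_horn 0.63 [0.353 0.134 0.045] [[168. 128.]]
test_antenna 0.81 [ 0.462 -0.154  0.111] [[229. 288.]]
slate_post 0.62 [0.551 0.335 0.034] [[279.   5.]]
keeper_pin 0.93 [0.557 0.083 0.166] [[288. 169.]]
```

View pics/w1.png

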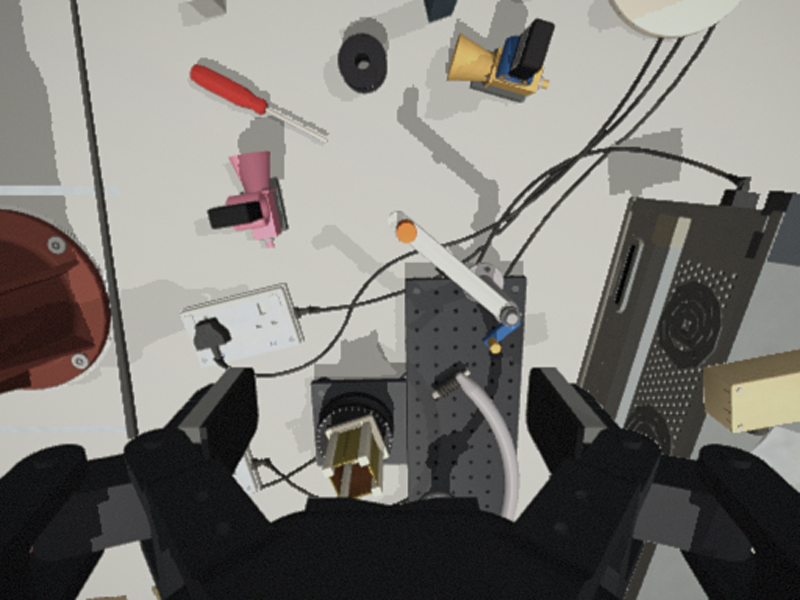

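The wrist view shows all: real carriage at (520,65) with brass horn to the left, pink decoy at (250,210), spool (362,62), keeper knob (405,231), pin (511,319), rod nose (462,375), antenna (357,450).

Run:
```python
from h import *
import pickle
c=pickle.load(open("w1.pkl","rb"));q=.64
for n,u,v,z in [("nose",462,376,.16),("pin",511,319,.174),("knob",405,231,.204),("tabtop",537,42,.142),("horn",450,58,.078),("conn",546,86,.078),("spool",362,62,.04),("post",440,12,.18)]:
    print(n,bp(c,u*q,v*q,z).round(4))
# rod axis points
for u,v in [(489,402),(508,440),(513,480)]: print("rod",bp(c,u*q,v*q,.16).round(4))
im=cv2.imread("pics/w1r.png")[0:90,260:370];cv2.imwrite("pics/w1c.png",cv2.resize(im,(770,630)[0:1]+(600,),interpolation=cv2.INTER_CUBIC))
p=[.4542,-.173,.0669];print(feats(p)[:2], pj(c,rod(p,np.array([42.,20,0])))/q)
```

```text
nose [ 0.5736 -0.0348  0.16  ]
pin [0.6154 0.0307 0.174 ]
knob [0.5136 0.118  0.204 ]
tabtop [0.63   0.2743 0.142 ]
horn [0.562  0.2762 0.078 ]
conn [0.6611 0.2499 0.078 ]
spool [0.4709 0.281  0.04  ]
post [0.541  0.2862 0.18  ]
rod [ 0.6026 -0.0642  0.16  ]
rod [ 0.6252 -0.109   0.16  ]
rod [ 0.6339 -0.1586  0.16  ]
(array([ 0.56383429, -0.02855512,  0.16      ]), array([0.60813848, 0.03714981, 0.174     ])) [[467.57160599 384.16979277]
 [502.51458679 432.77009179]
 [512.75022262 481.86246084]]
```

Run:
```python
from h import *
c=calibration("side");print("post base",bp(c,170+180/3.75,115+212/3.75,0),"top",bp(c,170+178/3.75,115+70/3.75,.18))
print(to_move([.622,.267,.27],down(-.27)))
```

```text
post base [0.55518398 0.34964778 0.        ] top [0.55271287 0.3330962  0.18      ]
(array([16.37, 12.32, 16.94]), array([ 0.001, -0.   ,  0.272]))
```

Emit:
apply_moves(slide=[[3, 2.3, 0], [6, 4.6, 2], [9, 6.9, 4], [12, 9, 7], [14.5, 11, 10], [16.4, 12.3, 13], [16.4, 12.3, 16], [16.4, 12.3, 16.9], [16.4, 12.3, 16.9]], rotation=[[0, 0, 0.05], [0, 0, 0.1], [0, 0, 0.15], [0, 0, 0.2], [0, 0, 0.25], [0, 0, 0.272], [0, 0, 0.272], [0, 0, 0.272], [0, 0, 0.272]])

```text
time: 3.17
tool_pos: [0.6204, 0.2661, 0.2672]
tool_rot: [-0.001, 0.796, 0.605, -0.003]
ft_force: [-1.1, -1.1, -0.1]
width: 0.0855
```

Run:
```python
from h import *
import pickle
c=calibration("wrist");im=snapshot("wrist");cv2.imwrite("pics/w2r.png",im);pickle.dump(c,open("w2.pkl","wb"))
print(tool()[0])
d=-.26
def box(x,y,yaw,z):
    return [np.array([x+np.cos(yaw)*a*.01-np.sin(yaw)*b*.02,y+np.sin(yaw)*a*.01+np.cos(yaw)*b*.02,z]) for a,b in((1,1),(1,-1),(-1,-1),(-1,1))]
im=cv2.resize(im,(800,600),interpolation=cv2.INTER_CUBIC)
cv2.polylines(im,[(pj(c,np.array(box(.622,.267,d,.142)))/.64).astype(int)],True,(0,255,0),1)
cv2.imwrite("pics/w2.png",im)
```

```text
[0.62148722 0.26586348 0.27020306]
```

View pics/w2.png

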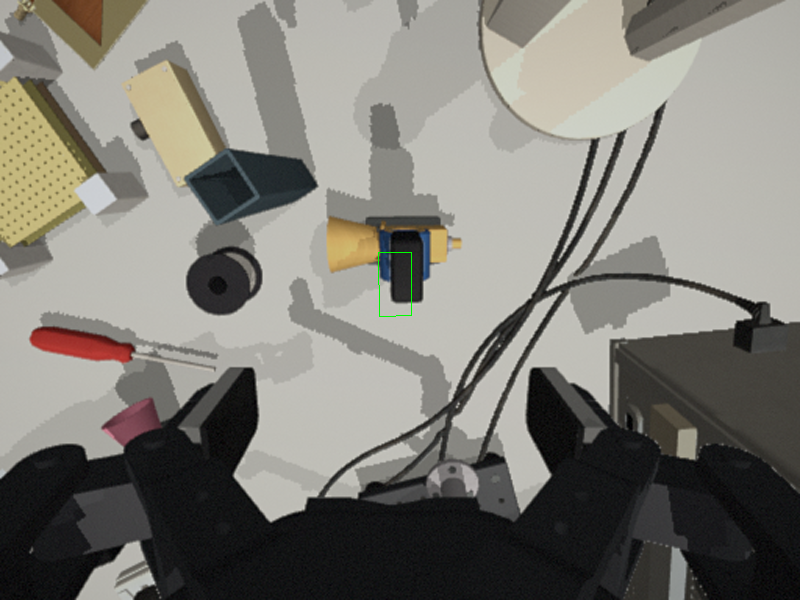

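Tab top face centre at about (407,270), horn axis horizontal in the image, so the tool's yaw is right.

Run:
```python
from h import *
import pickle
c=pickle.load(open("w2.pkl","rb"))
X=bp(c,407*.64,270*.64,.142);print(X,bp(c,332*.64,244*.64,.078),bp(c,462*.64,243*.64,.078),bp(c,221*.64,188*.64,.18))
g=cv2.cvtColor(cv2.imread("pics/w2r.png"),cv2.COLOR_BGR2GRAY)
m=(g<45).astype(np.uint8);m[:140]=0;m[200:]=0;m[:,:240]=0;m[:,285:]=0
ct=max(cv2.findContours(m,0,2)[0],key=cv2.contourArea);print(cv2.minAreaRect(ct),cv2.boundingRect(ct))
x,y,w,h=cv2.boundingRect(ct)
print("edge mid",bp(c,x+w/2,y+h,.142))
X[2]=.101;print(to_move(X,down(-.27)))
```

```text
[0.63148035 0.27402952 0.142     ] [0.58131674 0.29405412 0.078     ] [0.67417012 0.26922859 0.078     ] [0.55418355 0.34681674 0.18      ]
((260.0, 170.0), (44.0, 20.0), 90.0) (250, 148, 21, 45)
edge mid [0.62637288 0.25478393 0.142     ]
(array([ 1.07,  0.77, 16.92]), array([-0.001,  0.001, -0.001]))
```

Emit:
apply_moves(slide=[[1.1, 0.8, 2], [1.1, 0.8, 5], [1.1, 0.8, 8], [1.1, 0.8, 11], [1.1, 0.8, 13], [1.1, 0.8, 15], [1.1, 0.8, 16.9], [1.1, 0.8, 16.9], [1.1, 0.8, 16.9]], rotation=[[0, 0, 0], [0, 0, 0], [0, 0, 0], [0, 0, 0], [0, 0, 0], [0, 0, 0], [0, 0, 0], [0, 0, 0], [0, 0, 0]])

```text
time: 3.97
tool_pos: [0.634, 0.2741, 0.1034]
tool_rot: [0.0, 0.797, 0.604, 0.001]
ft_force: [-0.2, 0.2, 0.1]
width: 0.0852
```

Emit:
apply_moves(slide=[[0, 0, 0], [0, 0, 0], [0, 0, 0], [0, 0, 0], [0, 0, 0], [0, 0, 0], [0, 0, 0], [0, 0, 0]], rotation=[[0, 0, 0], [0, 0, 0], [0, 0, 0], [0, 0, 0], [0, 0, 0], [0, 0, 0], [0, 0, 0], [0, 0, 0]], hand=1)

```text
time: 4.63
tool_pos: [0.6329, 0.2747, 0.1014]
tool_rot: [-0.0, 0.796, 0.605, 0.0]
ft_force: [-3.4, 0.6, 5.6]
width: 0.0196
```

Run:
```python
from h import *
c=calibration("wrist");im=snapshot("wrist");cv2.imwrite("pics/w3r.png",im)
cv2.imwrite("pics/w3.png",cv2.resize(im,(800,600),interpolation=cv2.INTER_CUBIC));print(tool()[0],arm.get_state()["width"],arm.get_state()["ft_force"])
```

```text
[0.63293779 0.2746874  0.10140415] 0.019633754554371195 [-2.53471823  1.22200149  6.10223834]
```

View pics/w3.png

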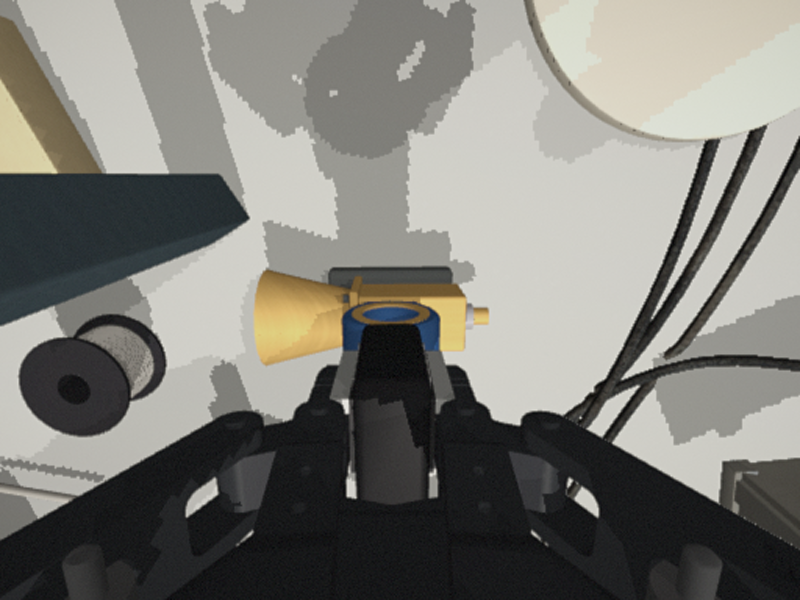

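Gripped squarely (width 19.6 mm): bush ring at (391,317), horn left at (255,317). Lift, and meanwhile refine the stand pose with an enlarged crop of the first wrist picture.

Run:
```python
from h import *
c=calibration("wrist");P,r=tool()
for u,v in[(391,315)]:
    X=bp(c,u*.64,v*.64,.078);print(X,r.inv().apply(X-P))
im=cv2.imread("pics/w1r.png")[190:310,245:345]
cv2.imwrite("pics/w1d.png",cv2.resize(im,(500,600),interpolation=cv2.INTER_CUBIC))
```

```text
[0.63631145 0.28890513 0.078     ] [ 0.01459261 -0.00055878  0.02340989]
```

View pics/w1d.png

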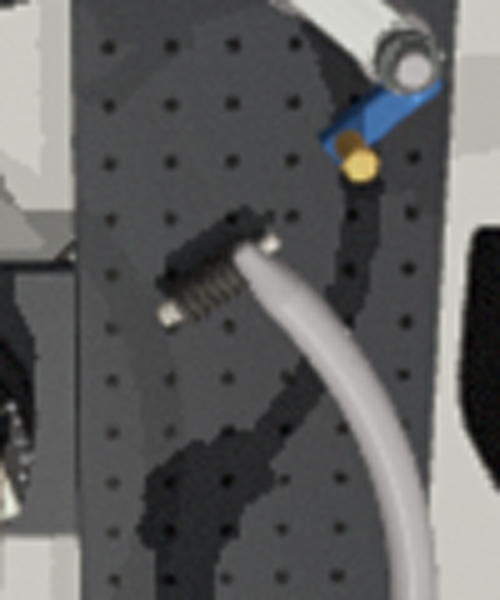

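Emit:
apply_moves(slide=[[0, 0, -1], [0, 0, -4], [0, 0, -8], [0, 0, -12], [0, 0, -16], [0, 0, -20], [0, 0, -22], [0, 0, -22]], rotation=[[0, 0, 0], [0, 0, 0], [0, 0, 0], [0, 0, 0], [0, 0, 0], [0, 0, 0], [0, 0, 0], [0, 0, 0]])

```text
time: 5.35
tool_pos: [0.6348, 0.2747, 0.3267]
tool_rot: [0.002, 0.796, 0.605, 0.004]
ft_force: [0.8, 0.3, -4.3]
width: 0.0192
```

Crop: nose tip at (240,252), rod centreline through (345,365),(385,440),(412,580), pin top (413,68), attenuator below the nose.

Run:
```python
from h import *
from scipy.optimize import least_squares
import pickle
s=calibration("side");w=pickle.load(open("w1.pkl","rb"))
o=lambda u,v:(170+u/3.75,115+v/3.75); ow=lambda u,v:(245+u/5,190+v/5)
a=np.radians(-52)
def side(p):
    P=[stand(p,.18*np.cos(a),.18*np.sin(a),.026),feats(p)[1]]
    r=(pj(s,P)-np.array([o(570,545),o(393,190)])).ravel()
    arc=pj(s,rod(p,np.linspace(-42,42,200)))
    d=[np.min(np.linalg.norm(arc-q,axis=1)) for q in map(np.array,[o(460,252),o(520,285),o(570,325)])]
    return np.r_[r,d]
def wr(p):
    r=(pj(w,np.array(feats(p)[:2]))-np.array([ow(240,252),ow(413,68)])).ravel()
    arc=pj(w,rod(p,np.linspace(-20,42,200)))
    d=[np.min(np.linalg.norm(arc-q,axis=1)) for q in map(np.array,[ow(345,365),ow(385,440),ow(405,510),ow(412,580)])]
    return np.r_[r,d]
for f in(wr,side,lambda p:np.r_[wr(p),side(p)]):
    q=least_squares(f,[.454,-.173,.07]);print(q.x.round(4),q.fun.round(1),feats(q.x)[0].round(4))
```

```text
[ 0.4535 -0.1725  0.0249] [-0.1 -0.9 -0.1  0.4  0.3  0.3  0.1  0.4] [ 0.5691 -0.0328  0.16  ]
[ 0.4554 -0.1722  0.0172] [ 0.1  0.6 -0.2 -1.8  1.2  0.6  0.2] [ 0.5721 -0.0334  0.16  ]
[ 0.4539 -0.1731  0.0253] [ 0.1 -0.6  0.1  0.7  0.2  0.2  0.3  0.6  0.   0.7 -1.  -1.6  1.5  0.3
  0.2] [ 0.5695 -0.0333  0.16  ]
```

```bash
cat >> h.py <<'E'
P0=np.array([.454,-.173,.0253]); B=np.array([-.0034,-.0006,.0234])
def go(bore,yaw):
    r=down(yaw); return to_move(np.array(bore)-r.apply(B),r)
def along(s,p=P0,z=.158):
    """bore target: s = arc deg if <=42 (as ('a',deg)), or mm past the nose"""
    k,v=s
    if k=='a': return rod(p,np.array([float(v)]),z=z)[0],p[2]+np.radians(v)
    e=np.radians(42)+p[2]; n=feats(p)[0]+v*1e-3*np.array([-np.sin(e),np.cos(e),0]); n[2]=z; return n,e
def bore_now():
    P,r=tool(); return P+r.apply(B), np.arctan2(r.as_matrix()[1,1],r.as_matrix()[0,1])
E
python3 - <<'E'
from h import *
print(go(*along(('n',55),z=.30)));print(go(*along(('n',55))),arm.get_state()["joint_positions"])
E
```

```text
(array([-28.36,  -2.98,   0.19]), array([ 0.009, -0.   , -1.03 ]))
(array([-28.42,  -3.08,  14.39]), array([ 0.009, -0.   , -1.03 ])) [ 3.02992556e-01  6.25974961e-01  6.24069727e-01  1.56072541e+00
 -3.38699959e-04  2.14589836e+00]
```

Emit:
apply_moves(slide=[[-3, -0.3, 0], [-6, -0.6, 0], [-9.5, -1, 0], [-13, -1.4, 0], [-16.5, -1.8, 0], [-20, -2.1, 0], [-23.5, -2.5, 0.2], [-26.5, -2.8, 0.2], [-28.4, -3, 0.2], [-28.4, -3, 0.2]], rotation=[[0, 0, -0.1], [0, 0, -0.21], [0, 0, -0.33], [0, 0, -0.45], [0, 0, -0.57], [0, 0, -0.69], [0, 0, -0.81], [0, 0, -0.93], [0.009, 0, -1.03], [0.009, 0, -1.03]])

```text
time: 6.18
tool_pos: [0.5259, 0.0057, 0.3176]
tool_rot: [-0.005, 0.394, 0.919, -0.004]
ft_force: [0.6, 0.7, -5.1]
width: 0.0194
```

Run:
```python
from h import *
print(bore_now(),go(*along(('n',55))),arm.get_state()["ft_force"])
```

```text
(array([0.5275624 , 0.00271245, 0.29415334]), np.float64(0.7610083768503318)) (array([-0.06,  0.7 , 13.61]), array([-0.011, -0.006,  0.003])) [ 0.59285617  0.74745461 -5.14308989]
```

Emit:
apply_moves(slide=[[0, 0.3, 0], [0, 0.3, 3], [0, 0.3, 6], [0, 0.3, 9], [0, 0.3, 11.5], [0, 0.3, 13], [0, 0.3, 13.5], [0, 0.3, 13.5], [0, 0.3, 13.5]], rotation=[[0, 0, 0], [0, 0, 0], [0, 0, 0], [0, 0, 0], [0, 0, 0], [0, 0, 0], [0, 0, 0], [0, 0, 0], [0, 0, 0]])

```text
time: 6.93
tool_pos: [0.5294, 0.0112, 0.1842]
tool_rot: [-0.003, 0.395, 0.919, -0.003]
ft_force: [0.2, -0.6, -4.4]
width: 0.0191
```

Run:
```python
from h import *
print(bore_now(),along(('n',55)),go(*along(('n',55))),arm.get_state()["ft_force"])
im=snapshot("side")[110:230,210:370];cv2.imwrite("pics/s2.png",cv2.resize(im,(800,600),interpolation=cv2.INTER_CUBIC))
im=snapshot("wrist");cv2.imwrite("pics/w4.png",im)
```

```text
(array([0.53111985, 0.00832169, 0.16081803]), np.float64(0.7580546077924657)) (array([0.53172223, 0.00668933, 0.158     ]), np.float64(0.7583382858376184)) (array([-0.15, -0.08,  0.28]), array([-0.007, -0.004, -0.   ])) [ 0.15476039 -0.63302519 -4.41239293]
```

View pics/s2.png

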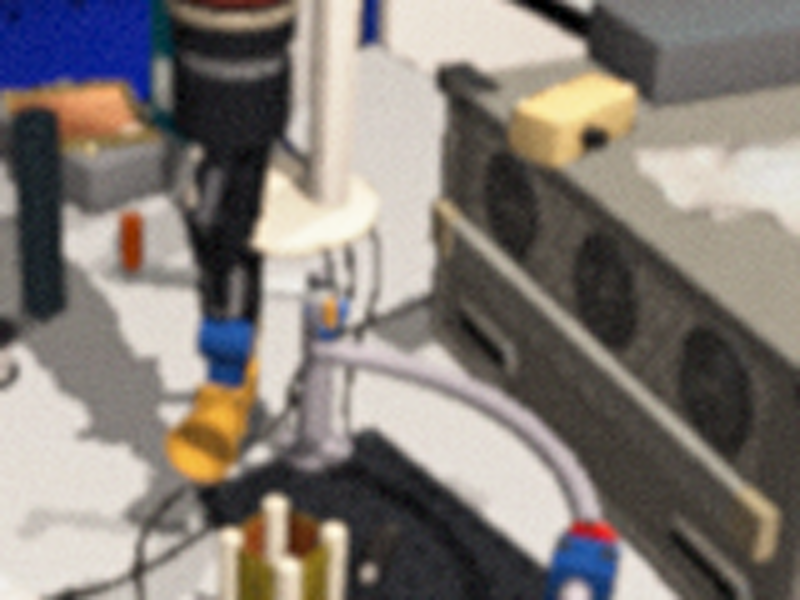

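Side view: carriage upright at (225,345), horn to the antenna side, rod nose at (315,345), bar clear at (290,290). Insert.

Emit:
apply_moves(slide=[[-0.8, -0.1, 0.2], [-1.7, -0.1, 0.2], [-2.6, -0.1, 0.2], [-3.3, -0.1, 0.2], [-4, -0.1, 0.2], [-4.6, -0.1, 0.2], [-5, -0.1, 0.2], [-5, -0.1, 0.2]], rotation=[[0, 0, 0], [0, 0, 0], [0, 0, 0], [0, 0, 0], [0, 0, 0], [0, 0, 0], [0, 0, 0], [0, 0, 0]])

```text
time: 7.7
tool_pos: [0.5633, -0.0271, 0.1816]
tool_rot: [-0.003, 0.396, 0.918, -0.003]
ft_force: [-0.0, 0.2, -4.5]
width: 0.0193
```

Run:
```python
from h import *
s=arm.get_state()
print(bore_now(),go(*along(('n',0))),s["ft_force"],s["moment"])
im=snapshot("side")[110:230,210:370];cv2.imwrite("pics/s3.png",cv2.resize(im,(800,600),interpolation=cv2.INTER_CUBIC))
im=snapshot("wrist");cv2.imwrite("pics/w5.png",im)
c=calibration("side");print(pj(c,np.array([bore_now()[0],feats(P0)[0]])))
```

```text
(array([ 0.56498997, -0.0300373 ,  0.15819449]), np.float64(0.7572743953347825)) (array([-0.54,  0.09,  0.02]), array([-0.007, -0.004, -0.001])) [-0.01983184  0.1811022  -4.51725317] [-0.02650985  0.00936987 -0.05083188]
[[270.28995586 179.92980282]
 [272.34051687 179.57924058]]
```

Emit:
apply_moves(slide=[[-0.5, 0.1, 0], [-1, 0.1, 0], [-1.5, 0.1, 0], [-1.5, 0.1, 0]], rotation=[[0, 0, 0], [0, 0, 0], [0, 0, 0], [0, 0, 0]])

```text
time: 8.13
tool_pos: [0.5746, -0.0373, 0.1817]
tool_rot: [-0.003, 0.395, 0.918, -0.003]
ft_force: [0.8, -0.2, -4.2]
width: 0.0192
```

Emit:
apply_moves(slide=[[-0.5, 0, 0], [-1, 0, 0], [-1.3, 0, 0], [-1.3, 0, 0]], rotation=[[0, 0, 0], [0, 0, 0], [0, 0, 0], [0, 0, 0]])

```text
time: 8.47
tool_pos: [0.5829, -0.0469, 0.1816]
tool_rot: [-0.003, 0.396, 0.918, -0.003]
ft_force: [-1.0, -2.1, -4.1]
width: 0.0192
```

Run:
```python
from h import *
s=arm.get_state()
P,r=tool();print(bore_now(),go(*along(('a',42))),r.inv().apply(s["ft_force"]),r.inv().apply(s["moment"]))
for a in (38,34,30,26,22,18,14): print(a,go(*along(('a',a))))
im=snapshot("wrist");cv2.imwrite("pics/w5.png",im)
```

```text
(array([ 0.58463041, -0.04982189,  0.15815729]), np.float64(0.7573211099286334)) (array([0.05, 0.03, 0.02]), array([-0.008, -0.004, -0.001])) [-0.84388073 -2.19216909  4.13339322] [ 0.60887969 -0.29995234  0.05521742]
38 (array([-1.21,  0.01,  0.01]), array([-0.008, -0.003,  0.069]))
34 (array([-2.47, -0.1 ,  0.01]), array([-0.008, -0.003,  0.139]))
30 (array([-3.71, -0.29,  0.01]), array([-0.009, -0.003,  0.208]))
26 (array([-4.94, -0.57,  0.  ]), array([-0.009, -0.003,  0.278]))
22 (array([-6.15, -0.94,  0.  ]), array([-0.009, -0.002,  0.348]))
18 (array([-7.33, -1.39,  0.  ]), array([-0.009, -0.002,  0.418]))
14 (array([-8.47, -1.92,  0.  ]), array([-0.009, -0.002,  0.488]))
```

View pics/w5.png

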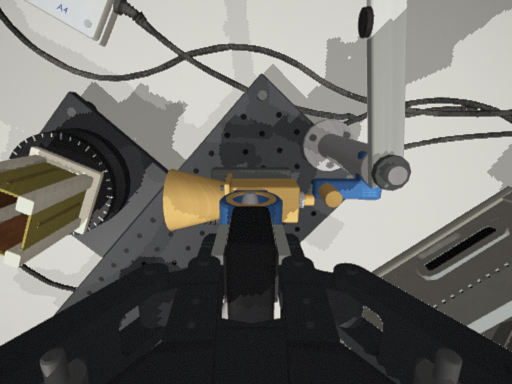

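Nose tip is visible inside the bore (250,200), small side force. Slide round the bend.

Emit:
apply_moves(slide=[[-0.6, -0.02, 0], [-1.2, -0.04, 0], [-1.85, -0.1, 0], [-2.47, -0.16, 0], [-3.1, -0.25, 0], [-3.71, -0.34, 0], [-4.3, -0.47, 0], [-4.94, -0.62, 0], [-4.94, -0.62, 0]], rotation=[[-0.004, 0, 0.035], [-0.008, 0, 0.069], [-0.008, 0, 0.104], [-0.008, 0, 0.139], [-0.008, 0, 0.174], [-0.008, 0, 0.208], [-0.008, 0, 0.243], [-0.008, 0, 0.278], [-0.008, 0, 0.278]])

```text
time: 9.27
tool_pos: [0.6117, -0.0872, 0.1813]
tool_rot: [-0.002, 0.52, 0.854, -0.0]
ft_force: [-3.3, -4.4, -1.6]
width: 0.0196
```

```bash
cat > st.py <<'E'
from h import *
import sys
s=arm.get_state()
P,r=tool();b,y=bore_now();d=b[:2]-P0[:2]
print("bore",b.round(4),"arc",np.degrees(np.arctan2(d[1],d[0])-P0[2]).round(2),"rad",np.hypot(*d).round(4),"yaw",np.degrees(y-P0[2]).round(2),r.inv().apply(s["ft_force"]).round(1),r.inv().apply(s["moment"]).round(2),s["width"])
for a in map(float,sys.argv[1:]): print(a,*go(*along(('a',a))))
E
python3 st.py 22 18 14 10 6 2 -2
```

```text
bore [ 0.6126 -0.0905  0.1579] arc 26.03 rad 0.1788 yaw 25.88 [-2.4 -5.   1.7] [ 1.26 -0.69  0.14] 0.0195932463086745
22.0 [-1.26  0.1  -0.01] [-0.002 -0.003  0.068]
18.0 [-2.52 -0.01 -0.01] [-0.002 -0.002  0.138]
14.0 [-3.77 -0.2  -0.02] [-0.002 -0.002  0.207]
10.0 [-5.   -0.48 -0.02] [-0.003 -0.002  0.277]
6.0 [-6.2  -0.85 -0.02] [-0.003 -0.002  0.347]
2.0 [-7.38 -1.29 -0.02] [-0.003 -0.002  0.417]
-2.0 [-8.53 -1.82 -0.02] [-0.003 -0.002  0.487]
```

Emit:
apply_moves(slide=[[-0.6, -0.1, 0], [-1.26, -0.12, 0], [-1.9, -0.17, 0], [-2.52, -0.23, 0], [-3.15, -0.32, 0], [-3.77, -0.42, 0], [-4.4, -0.55, 0], [-5, -0.7, 0], [-5, -0.7, 0]], rotation=[[0, 0, 0.034], [0, 0, 0.068], [0, 0, 0.103], [0, 0, 0.138], [0, 0, 0.173], [0, 0, 0.207], [0, 0, 0.242], [0, 0, 0.277], [0, 0, 0.277]])

```text
time: 10.02
tool_pos: [0.6285, -0.1345, 0.1812]
tool_rot: [-0.002, 0.633, 0.774, -0.0]
ft_force: [-4.4, -3.1, -0.6]
width: 0.0191
```

```bash
python3 st.py 6 2 -2 -6 -10 -14 -18
```

```text
bore [ 0.6285 -0.1379  0.1578] arc 9.91 rad 0.178 yaw 10.04 [-2.2 -4.9  0.6] [ 1.16 -0.53  0.09] 0.019071254344382154
6.0 [-1.23  0.17 -0.02] [-0.003 -0.002  0.071]
2.0 [-2.48  0.07 -0.02] [-0.003 -0.002  0.14 ]
-2.0 [-3.73 -0.13 -0.03] [-0.003 -0.002  0.21 ]
-6.0 [-4.96 -0.41 -0.03] [-0.003 -0.002  0.28 ]
-10.0 [-6.16 -0.78 -0.03] [-0.003 -0.002  0.35 ]
-14.0 [-7.34 -1.23 -0.03] [-0.003 -0.002  0.42 ]
-18.0 [-8.48 -1.77 -0.03] [-0.003 -0.002  0.489]
```

Emit:
apply_moves(slide=[[-0.6, -0.1, -0.05], [-1.23, -0.13, -0.1], [-1.85, -0.17, -0.1], [-2.48, -0.23, -0.1], [-3.1, -0.32, -0.1], [-3.73, -0.43, -0.1], [-4.35, -0.56, -0.1], [-4.96, -0.71, -0.1], [-4.96, -0.71, -0.1]], rotation=[[0, 0, 0.035], [0, 0, 0.071], [0, 0, 0.105], [0, 0, 0.14], [0, 0, 0.175], [0, 0, 0.21], [0, 0, 0.245], [0, 0, 0.28], [0, 0, 0.28]])

```text
time: 10.77
tool_pos: [0.6321, -0.1845, 0.182]
tool_rot: [-0.001, 0.734, 0.679, 0.0]
ft_force: [-0.8, -0.4, -3.7]
width: 0.0193
```

```bash
python3 st.py -10 -14 -18 -22 -26 -28 -30 -32 -33 -34 -35 -36
```

```text
bore [ 0.6312 -0.1878  0.1586] arc -6.23 rad 0.1778 yaw -5.94 [-0.5 -0.8  3.7] [ 0.17 -0.21  0.  ] 0.019330792558997164
-10.0 [-1.19  0.19  0.06] [-0.002 -0.002  0.071]
-14.0 [-2.44  0.08  0.06] [-0.002 -0.002  0.141]
-18.0 [-3.69 -0.12  0.06] [-0.002 -0.002  0.211]
-22.0 [-4.92 -0.4   0.05] [-0.002 -0.002  0.28 ]
-26.0 [-6.12 -0.77  0.05] [-0.002 -0.002  0.35 ]
-28.0 [-6.71 -0.98  0.05] [-0.002 -0.002  0.385]
-30.0 [-7.3  -1.22  0.05] [-0.002 -0.002  0.42 ]
-32.0 [-7.87 -1.47  0.05] [-0.002 -0.002  0.455]
-33.0 [-8.16 -1.61  0.05] [-0.002 -0.002  0.472]
-34.0 [-8.44 -1.75  0.05] [-0.002 -0.001  0.49 ]
-35.0 [-8.72 -1.9   0.05] [-0.002 -0.001  0.507]
-36.0 [-9.   -2.05  0.05] [-0.002 -0.001  0.525]
```

Forces low now. Continue, bias −0.25.

Emit:
apply_moves(slide=[[-0.6, -0.02, 0], [-1.19, -0.06, 0], [-1.8, -0.1, 0], [-2.44, -0.17, 0], [-3.07, -0.26, 0], [-3.69, -0.37, 0], [-4.3, -0.5, 0], [-4.92, -0.65, 0], [-4.92, -0.65, 0]], rotation=[[0, 0, 0.036], [0, 0, 0.071], [0, 0, 0.106], [0, 0, 0.141], [0, 0, 0.176], [0, 0, 0.211], [0, 0, 0.245], [0, 0, 0.28], [0, 0, 0.28]])

```text
time: 11.52
tool_pos: [0.6216, -0.2331, 0.182]
tool_rot: [-0.001, 0.822, 0.57, -0.0]
ft_force: [-0.4, -0.3, -4.8]
width: 0.0193
```

```bash
python3 st.py -26 -30 -32 -33 -34 -35 -36 -37
```

```text
bore [ 0.6198 -0.236   0.1586] arc -22.24 rad 0.1774 yaw -21.99 [-0.5 -0.3  4.8] [-0.04 -0.1   0.03] 0.01934954875179488
-26.0 [-1.18  0.24  0.06] [-0.002 -0.001  0.07 ]
-30.0 [-2.44  0.13  0.06] [-0.002 -0.001  0.14 ]
-32.0 [-3.06  0.04  0.06] [-0.002 -0.001  0.175]
-33.0 [-3.37 -0.01  0.06] [-0.002 -0.001  0.192]
-34.0 [-3.68 -0.07  0.06] [-0.002 -0.001  0.21 ]
-35.0 [-3.99 -0.13  0.05] [-0.002 -0.001  0.227]
-36.0 [-4.3  -0.2   0.05] [-0.002 -0.001  0.244]
-37.0 [-4.61 -0.27  0.05] [-0.002 -0.001  0.262]
```

Emit:
apply_moves(slide=[[-0.6, -0.01, 0], [-1.18, -0.02, 0], [-1.8, -0.06, 0], [-2.44, -0.13, 0], [-2.75, -0.18, 0], [-3.06, -0.22, 0], [-3.37, -0.27, 0], [-3.37, -0.27, 0]], rotation=[[0, 0, 0.035], [0, 0, 0.07], [0, 0, 0.105], [0, 0, 0.14], [0, 0, 0.157], [0, 0, 0.175], [0, 0, 0.192], [0, 0, 0.192]])

```text
time: 12.18
tool_pos: [0.6073, -0.2631, 0.182]
tool_rot: [-0.002, 0.872, 0.489, -0.0]
ft_force: [-0.7, -0.0, -4.0]
width: 0.0192
```

```bash
python3 st.py -34 -35 -36 -37
```

```text
bore [ 0.605  -0.2657  0.1586] arc -32.99 rad 0.1771 yaw -32.94 [-0.4 -0.5  4. ] [-0.03 -0.    0.03] 0.01921145731597141
-34.0 [-0.32  0.28  0.06] [-0.003 -0.001  0.018]
-35.0 [-0.63  0.28  0.06] [-0.003 -0.001  0.036]
-36.0 [-0.95  0.27  0.06] [-0.003 -0.001  0.053]
-37.0 [-1.26  0.26  0.06] [-0.003 -0.001  0.071]
```

Now press gently towards the collar until resistance shows.

Emit:
apply_moves(slide=[[-0.3, 0, 0], [-0.5, 0, 0], [-0.65, 0, 0], [-0.65, 0, 0]], rotation=[[0, 0, 0.018], [0, 0, 0.028], [0, 0, 0.036], [0, 0, 0.036]])

```text
time: 12.52
tool_pos: [0.6039, -0.2687, 0.182]
tool_rot: [-0.002, 0.881, 0.473, -0.0]
ft_force: [0.3, 0.5, -4.7]
width: 0.0192
```

```bash
python3 st.py -35 -36
```

```text
bore [ 0.6015 -0.2711  0.1586] arc -35.09 rad 0.1772 yaw -35.01 [ 0.5 -0.   4.7] [-0.05 -0.01 -0.06] 0.019182030096892642
-35.0 [0.03 0.28 0.06] [-0.003 -0.001 -0.   ]
-36.0 [-0.29  0.28  0.06] [-0.003 -0.001  0.017]
```

Emit:
apply_moves(slide=[[-0.15, 0, 0], [-0.3, 0, 0], [-0.4, 0, 0], [-0.4, 0, 0]], rotation=[[0, 0, 0.005], [0, 0, 0.01], [0, 0, 0.015], [0, 0, 0.015]])

```text
time: 12.85
tool_pos: [0.6026, -0.2708, 0.182]
tool_rot: [-0.002, 0.884, 0.467, 0.001]
ft_force: [3.7, 4.9, -4.5]
width: 0.0189
```

```bash
python3 st.py -36
```

```text
bore [ 0.6002 -0.2732  0.1586] arc -35.88 rad 0.1772 yaw -35.81 [6.1 0.3 4.5] [-0.18  1.35 -0.05] 0.01888520434359552
-36.0 [-0.03  0.27  0.06] [-0.003 -0.004  0.003]
```

Contact. A bit more push to seat it fully.

Emit:
apply_moves(slide=[[-0.15, 0, 0], [-0.25, 0, 0], [-0.25, 0, 0], [-0.25, 0, 0]], rotation=[[0, 0, 0], [0, 0, 0], [0, 0, 0], [0, 0, 0]])

```text
time: 13.18
tool_pos: [0.6023, -0.2713, 0.1821]
tool_rot: [-0.003, 0.884, 0.467, 0.002]
ft_force: [8.9, 10.4, -4.4]
width: 0.0194
```

```bash
python3 st.py -36
python3 - <<'E'
from h import *
im=snapshot("side")[150:270,230:390];cv2.imwrite("pics/s4.png",cv2.resize(im,(800,600),interpolation=cv2.INTER_CUBIC))
im=snapshot("wrist");cv2.imwrite("pics/w6.png",im)
E
```

```text
bore [ 0.5999 -0.2736  0.1587] arc -36.02 rad 0.1772 yaw -35.72 [13.6  1.5  4.5] [-0.17  3.08  0.04] 0.019404437071596274
-36.0 [0.02 0.27 0.07] [-0.002 -0.007  0.005]
```

View pics/s4.png

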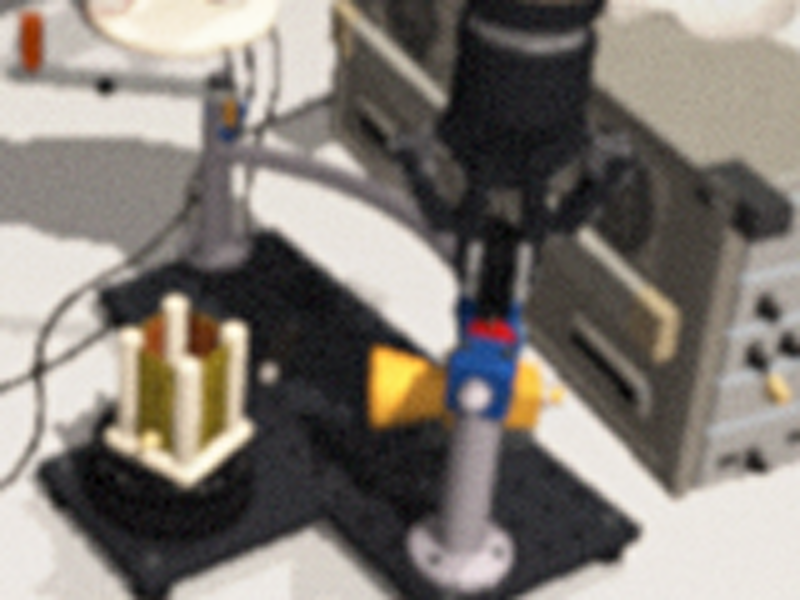

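Carriage sits against the collar (490,330), horn towards the antenna. Ease the push, release, lift straight up.

Emit:
apply_moves(slide=[[0.15, 0, 0], [0.3, 0, 0], [0.3, 0, 0]], rotation=[[0, 0, 0], [0, 0, 0], [0, 0, 0]])

```text
time: 13.53
tool_pos: [0.6026, -0.2707, 0.182]
tool_rot: [-0.002, 0.884, 0.467, 0.0]
ft_force: [2.9, 4.0, -4.0]
width: 0.0191
```

Emit:
apply_moves(slide=[[0, 0, 0], [0, 0, 0], [0, 0, 0], [0, 0, 0], [0, 0, 0], [0, 0, 0], [0, 0, 0]], rotation=[[0, 0, 0], [0, 0, 0], [0, 0, 0], [0, 0, 0], [0, 0, 0], [0, 0, 0], [0, 0, 0]], hand=0.5)

```text
time: 14.12
tool_pos: [0.6021, -0.2715, 0.1821]
tool_rot: [-0.002, 0.885, 0.466, -0.0]
ft_force: [-0.1, -0.6, -0.5]
width: 0.0428
```

Emit:
apply_moves(slide=[[0, 0, -1], [0, 0, -3], [0, 0, -6], [0, 0, -10], [0, 0, -14], [0, 0, -18], [0, 0, -18]], rotation=[[0, 0, 0], [0, 0, 0], [0, 0, 0], [0, 0, 0], [0, 0, 0], [0, 0, 0], [0, 0, 0]])

```text
time: 14.7
tool_pos: [0.6041, -0.2728, 0.372]
tool_rot: [0.004, 0.884, 0.467, 0.003]
ft_force: [1.0, 0.2, 0.7]
width: 0.0428
```

Run:
```python
from h import *
s=arm.get_state();print(s["ft_force"])
import pickle
c=calibration("wrist");pickle.dump(c,open("w7.pkl","wb"));im=snapshot("wrist");cv2.imwrite("pics/w7.png",im)
X=along(('a',-35))[0];X2=X.copy();X2[2]+=.062
print(pj(c,np.array([X,X2,rod(P0,np.array([-43.]))[0],along(('a',-30.7))[0]])))
k=np.array([.5136,.118,.184]);pin=feats(P0)[1];print(pin,k-pin,np.hypot(*(k-pin)[:2]))
```

```text
[0.9906923  0.20370551 0.6906978 ]
[[248.72143428 166.89367822]
 [249.01807539 177.77854139]
 [247.65069741 186.6433791 ]
 [248.14862562 156.18818252]]
[0.61654501 0.03056601 0.174     ] [-0.10294501  0.08743399  0.01      ] 0.13506434955381852
```

View pics/w7.png

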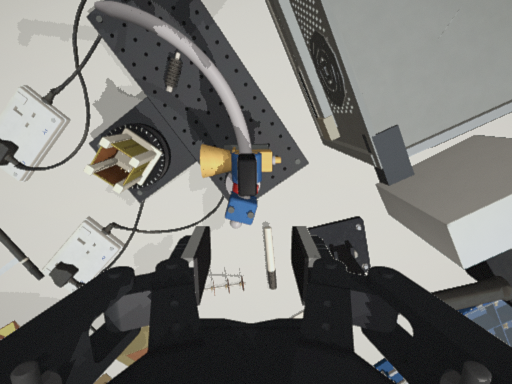

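Carriage hangs upright at the collar (247,175), horn to the antenna. Next: keeper. I'll straddle the knob with part-open fingers.

Run:
```python
from h import *
print(to_move([.514,.118,.32],down(.866)))
```

```text
(array([ 27.16, -29.52,   4.65]), array([ 0.006,  0.003, -1.466]))
```

Emit:
apply_moves(slide=[[2.3, -2.5, 0.4], [4.6, -5, 0.8], [6.9, -7.5, 1.2], [9.2, -10, 1.6], [11.5, -12.5, 2], [13.8, -15, 2.4], [16.1, -17.5, 2.8], [18.4, -20, 3.2], [20.7, -22.5, 3.6], [23, -25, 4]], rotation=[[0, 0, -0.12], [0, 0, -0.24], [0, 0, -0.36], [0, 0, -0.48], [0, 0, -0.6], [0, 0, -0.72], [0, 0, -0.84], [0, 0, -0.96], [0, 0, -1.08], [0, 0, -1.2]])

```text
time: 15.58
tool_pos: [0.5248, 0.0608, 0.3228]
tool_rot: [-0.002, 0.464, 0.886, 0.001]
ft_force: [0.6, -0.3, 0.3]
width: 0.0426
```

Run:
```python
from h import *
print(to_move([.514,.118,.32],down(.866)))
```

```text
(array([5.32, 2.37, 0.29]), array([ 0.   , -0.003, -0.26 ]))
```

Emit:
apply_moves(slide=[[2, 1, 0.3], [4.4, 2, 0.3], [5.3, 2.4, 0.3], [5.3, 2.4, 0.3]], rotation=[[0, 0, -0.1], [0, 0, -0.2], [0, 0, -0.26], [0, 0, -0.26]])

```text
time: 15.92
tool_pos: [0.5148, 0.1186, 0.3201]
tool_rot: [-0.002, 0.345, 0.939, 0.001]
ft_force: [-0.3, -0.8, 1.2]
width: 0.0426
```

Run:
```python
from h import *
c=calibration("wrist");im=snapshot("wrist");cv2.imwrite("pics/w8.png",im);print(tool()[0])
hsv=cv2.cvtColor(im,cv2.COLOR_BGR2HSV);m=((hsv[...,0]>4)&(hsv[...,0]<18)&(hsv[...,1]>170)&(hsv[...,2]>100)).astype(np.uint8)
n,l,st,ce=cv2.connectedComponentsWithStats(m)
pin=feats(P0)[1]
for i in np.argsort(-st[1:,4])[:4]+1:
    x,y,w,h,a=st[i];print(st[i],ce[i],[ (X:=bp(c,*ce[i],z)).round(4) for z in(.19,.204)],np.hypot(*(X-pin)[:2]))
print(pj(c,pin))
```

```text
[0.51525992 0.11736975 0.32010464]
[241 178  16  18  84] [250.58333333 184.52380952] [array([0.5159, 0.1182, 0.19  ]), array([0.5132, 0.1204, 0.204 ])] 0.1369255340655547
[242 177   1   2   2] [242.  177.5] [array([0.5052, 0.1164, 0.19  ]), array([0.503 , 0.1187, 0.204 ])] 0.1437135625993842
[248 190   2   1   2] [248.5 190. ] [array([0.5188, 0.113 , 0.19  ]), array([0.516 , 0.1155, 0.204 ])] 0.13166569704544445
[249 187   1   1   1] [249. 187.] [array([0.5168, 0.1154, 0.19  ]), array([0.5141, 0.1178, 0.204 ])] 0.13454875340520525
[[249.1448149 293.7080191]]
```

Image limit reached; continue numerically. Knob measured at (0.516,0.118), 0.134 m from pin (expected 0.132). Descend around it.

Emit:
apply_moves(slide=[[0, 0, 3], [0, 0, 6], [0, 0, 9], [0, 0, 11.5], [0, 0, 13.5], [0, 0, 15], [0, 0, 15]], rotation=[[0, 0, 0], [0, 0, 0], [0, 0, 0], [0, 0, 0], [0, 0, 0], [0, 0, 0], [0, 0, 0]])

```text
time: 16.55
tool_pos: [0.5136, 0.1156, 0.1672]
tool_rot: [-0.004, 0.35, 0.937, -0.0]
ft_force: [-0.2, -0.3, -0.0]
width: 0.0424
```

Emit:
apply_moves(slide=[[0, 0, 0], [0, 0, 0], [0, 0, 0], [0, 0, 0]], rotation=[[0, 0, 0], [0, 0, 0], [0, 0, 0], [0, 0, 0]], hand=0.65)

```text
time: 16.88
tool_pos: [0.5163, 0.1169, 0.1713]
tool_rot: [-0.0, 0.348, 0.937, 0.001]
ft_force: [0.6, 0.7, 0.6]
width: 0.0296
```

```bash
cat > kp.py <<'E'
from h import *
import sys
s=arm.get_state();P,r=tool();pin=feats(P0)[1];d=P[:2]-pin[:2]
print(P.round(4),"phi",np.degrees(np.arctan2(d[1],d[0]))%360,"R",np.hypot(*d),r.inv().apply(s["ft_force"]).round(1),s["width"],s["joint_positions"].round(2))
for a in map(float,sys.argv[1:]):
    t=np.radians(a);print(a,*to_move([pin[0]+.132*np.cos(t),pin[1]+.132*np.sin(t),.17],down(t-np.pi/2)))
E
python3 kp.py 144 149 154 159 164 169 174 179 184
```

```text
[0.5163 0.1169 0.1713] phi 139.28094459533546 R 0.13227523261201343 [ 0.   1.  -0.6] 0.029645712598181367 [ 0.08  0.34 -0.25  0.98  0.    0.79]
144.0 [-0.07 -1.09  0.12] [ 0.002 -0.002 -0.083]
149.0 [-0.22 -2.23  0.12] [ 0.002 -0.002 -0.17 ]
154.0 [-0.46 -3.35  0.12] [ 0.002 -0.001 -0.258]
159.0 [-0.8  -4.45  0.12] [ 0.002 -0.001 -0.345]
164.0 [-1.24 -5.52  0.11] [ 0.002 -0.001 -0.432]
169.0 [-1.77 -6.54  0.11] [ 0.002 -0.001 -0.519]
174.0 [-2.38 -7.52  0.11] [ 0.003 -0.001 -0.607]
179.0 [-3.08 -8.43  0.1 ] [ 0.003 -0.001 -0.694]
184.0 [-3.85 -9.29  0.1 ] [ 0.003 -0.001 -0.781]
```

Emit:
apply_moves(slide=[[-0.07, -1.09, 0], [-0.22, -2.23, 0], [-0.46, -3.35, 0], [-0.8, -4.45, 0], [-1.24, -5.52, 0], [-1.77, -6.54, 0], [-2.38, -7.52, 0], [-3.08, -8.43, 0], [-3.85, -9.29, 0]], rotation=[[0, 0, -0.083], [0, 0, -0.17], [0, 0, -0.258], [0, 0, -0.345], [0, 0, -0.432], [0, 0, -0.519], [0, 0, -0.607], [0, 0, -0.694], [0, 0, -0.781]])

```text
time: 17.63
tool_pos: [0.4843, 0.0211, 0.1708]
tool_rot: [-0.0, -0.037, 0.999, 0.001]
ft_force: [0.8, 0.6, 0.2]
width: 0.0295
```

```bash
python3 kp.py 189 194 199 204 209 214 219 223
```

```text
[0.4843 0.0211 0.1708] phi 184.1055739267827 R 0.13260211588048476 [-0.8  0.5 -0.2] 0.029456486179657095 [-0.11  0.26 -0.36  0.95  0.   -0.18]
189.0 [-0.11 -1.13  0.07] [ 0.003 -0.    -0.083]
194.0 [-0.25 -2.27  0.07] [ 0.003 -0.    -0.17 ]
199.0 [-0.49 -3.39  0.07] [ 0.003 -0.    -0.257]
204.0 [-0.84 -4.49  0.06] [ 0.003  0.    -0.344]
209.0 [-1.27 -5.56  0.06] [ 0.003  0.    -0.432]
214.0 [-1.8  -6.58  0.06] [ 0.003  0.    -0.519]
219.0 [-2.41 -7.56  0.05] [ 0.003  0.    -0.606]
223.0 [-2.96 -8.3   0.05] [ 0.003  0.001 -0.676]
```

Emit:
apply_moves(slide=[[-0.11, -1.13, 0], [-0.25, -2.27, 0], [-0.49, -3.39, 0], [-0.84, -4.49, 0], [-1.27, -5.56, 0], [-1.8, -6.58, 0], [-2.41, -7.56, 0], [-2.96, -8.3, 0], [-2.96, -8.3, 0]], rotation=[[0, 0, -0.083], [0, 0, -0.17], [0, 0, -0.257], [0, 0, -0.344], [0, 0, -0.432], [0, 0, -0.519], [0, 0, -0.606], [0, 0, -0.676], [0, 0, -0.676]])

```text
time: 18.38
tool_pos: [0.5208, -0.0605, 0.1703]
tool_rot: [0.0, -0.365, 0.931, 0.001]
ft_force: [-1.2, -0.2, -0.2]
width: 0.03
```

```bash
python3 kp.py 225 227 229
```

```text
[ 0.5208 -0.0605  0.1703] phi 223.5841443236223 R 0.13215685408599928 [1.  0.7 0.2] 0.030013457286663745 [-0.26  0.33 -0.26  0.98  0.   -1.  ]
225.0 [-0.02 -0.33  0.03] [ 0.001  0.001 -0.037]
227.0 [-0.05 -0.79  0.03] [ 0.001  0.001 -0.072]
229.0 [-0.09 -1.24  0.03] [ 0.001  0.001 -0.107]
```

Emit:
apply_moves(slide=[[0, -0.2, 0], [0, -0.4, 0], [0, -0.6, 0], [0, -0.6, 0]], rotation=[[0, 0, 0], [0, 0, 0], [0, 0, 0], [0, 0, 0]])

```text
time: 18.72
tool_pos: [0.5231, -0.0633, 0.1697]
tool_rot: [-0.001, -0.364, 0.931, 0.002]
ft_force: [-0.9, 1.0, 1.6]
width: 0.0297
```

```bash
python3 kp.py
```

```text
[ 0.5231 -0.0633  0.1697] phi 225.11759667001715 R 0.13241219800813323 [-0.   1.3 -1.6] 0.029707177437757887 [-0.26  0.34 -0.25  0.98  0.   -1.01]
```

Emit:
apply_moves(slide=[[0, -0.2, 0], [0, -0.4, 0], [0, -0.5, 0], [0, -0.5, 0], [0, -0.5, 0]], rotation=[[0, 0, 0], [0, 0, 0], [0, 0, 0], [0, 0, 0], [0, 0, 0]])

```text
time: 19.13
tool_pos: [0.5233, -0.0635, 0.1694]
tool_rot: [-0.002, -0.365, 0.931, 0.006]
ft_force: [-14.2, 17.0, 13.5]
width: 0.0298
```

```bash
python3 kp.py
```

```text
[ 0.5233 -0.0635  0.1694] phi 225.27345032190803 R 0.13245786205947077 [ -1.2  22.3 -13.2] 0.029770778420074948 [-0.26  0.35 -0.24  0.99  0.01 -1.01]
```

Firm stop at the expected closed angle. Ease off, open, lift.

Emit:
apply_moves(slide=[[0, 0.3, 0], [0, 0.6, 0], [0, 0.6, 0]], rotation=[[0, 0, 0], [0, 0, 0], [0, 0, 0]])

```text
time: 19.38
tool_pos: [0.5228, -0.0626, 0.1698]
tool_rot: [-0.0, -0.365, 0.931, 0.001]
ft_force: [1.2, -0.7, -0.3]
width: 0.0297
```

Emit:
apply_moves(slide=[[0, 0, -0.2], [0, 0, -0.2], [0, 0, -0.2], [0, 0, -2], [0, 0, -4], [0, 0, -7], [0, 0, -10], [0, 0, -14], [0, 0, -18], [0, 0, -18]], rotation=[[0, 0, 0], [0, 0, 0], [0, 0, 0], [0, 0, 0], [0, 0, 0], [0, 0, 0], [0, 0, 0], [0, 0, 0], [0, 0, 0], [0, 0, 0]], hand=0.5)

```text
time: 20.22
tool_pos: [0.5256, -0.0643, 0.3571]
tool_rot: [0.004, -0.364, 0.931, -0.002]
ft_force: [0.0, 0.2, 0.0]
width: 0.0429
```

Run:
```python
from h import *
c=calibration("wrist");im=snapshot("wrist");print(tool()[0],arm.get_state()["ft_force"])
hsv=cv2.cvtColor(im,cv2.COLOR_BGR2HSV);m=((hsv[...,0]>4)&(hsv[...,0]<18)&(hsv[...,1]>170)&(hsv[...,2]>100)).astype(np.uint8)
n,l,st,ce=cv2.connectedComponentsWithStats(m);pin=feats(P0)[1]
for i in np.argsort(-st[1:,4])[:3]+1:
    X=bp(c,*ce[i],.2);d=X-pin;print(st[i],X.round(4),np.hypot(*d[:2]),"keeper rad",np.radians(223.45)-np.arctan2(d[1],d[0])%(2*np.pi))
cs=calibration("side");im=snapshot("side")
hsv=cv2.cvtColor(im,cv2.COLOR_BGR2HSV)
for n in("test_antenna","slate_post","carriage_grip","keeper_knob","carriage_horn"):
    for d in find_in(n,"side")[:2]: print(n,round(d["score"],2),(cs["R"].T@(np.array(d["centre"])-cs["t"])).round(3))
print("exp grip",rod(P0,np.array([-35.]),z=.2),"exp horn",rod(P0,np.array([-35.]),dr=-.06,z=.158), "knob closed",stand(P0,*( .126*np.array([np.cos(np.radians(42)),np.sin(np.radians(42))])+.036*np.array([-np.sin(np.radians(42)),np.cos(np.radians(42))])),.184))
```

```text
[ 0.52511776 -0.06414544  0.35368204] [ 0.95443386 -0.42128685 -0.86125876]
[252 163  16  19  86] [ 0.514  -0.0612  0.2   ] 0.13764302724365202 keeper rad 0.02830708309481622
[259 181   3   1   3] [ 0.5235 -0.053   0.2   ] 0.1250459528912585 keeper rad 0.026366331443961943
[261 177   1   1   1] [ 0.5196 -0.0552  0.2   ] 0.1294505499222439 keeper rad 0.03378674523534153
test_antenna 0.63 [ 0.444 -0.186  0.108]
slate_post 0.88 [0.548 0.332 0.102]
carriage_grip 0.82 [0.338 0.112 0.05 ]
carriage_grip 0.75 [ 0.589 -0.27   0.127]
carriage_horn 0.69 [ 0.359 -0.44   0.034]
carriage_horn 0.56 [ 0.589 -0.273  0.12 ]
exp grip [[ 0.60401197 -0.2724807   0.2       ]] exp horn [[ 0.55400798 -0.23932046  0.158     ]] knob closed [ 0.52071568 -0.06021251  0.184     ]
```

```bash
python3 -c "
from rig import arm
print(arm.close_job())"
```

```text
the job is handed in; nothing more can be done
None
```

The carriage is on the rod, home against the red stop collar with its horn facing the test antenna, and the keeper bar is closed. I handed the job in at about 20.6 s of the 72 s allowed; it reported no verdict.

**What I did**
- I gripped the carriage by its tab and threaded it over the nose. The pink look-alike was left alone.
- I slid it round the bend with side forces up to about 5 N.
- I pressed it against the collar to about 14 N, eased off to about 5 N, then released it.
- The keeper bar was already open far enough (about 1.46 rad), so I did not swing it out first. Afterwards I pushed its knob back until it met firm resistance of about 22 N sideways, which I took as its stop.

**Last checks**
- **Carriage:** the wrist picture after release showed it hanging upright at the collar, horn to the antenna. When seated, the arm's own reading put the bore at about −36° on the arc instead of −35°. That 3 mm difference is about the error in my estimate of where the bore sat in the grip.
- **Keeper:** the picture check gave about 0.03 rad instead of 0, which is within my measuring error. I took the firm resistance, met about 0.7° from the angle I expected, as the better evidence that it is closed.
- **Final scan:** the detector found the antenna and the slate post close to where they were. It placed the carriage within about 15 mm of home in plan, though it read too low. Its best horn report was off target.
- **Not checked:** I had reached the picture limit, so I did not look at the closed keeper or at the other loose things on the bench afterwards. None of the contact forces suggested I had touched anything else.

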